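# Start a sample run on the chromatograph's key panel

## Task

Start the chromatograph's sample run on its key panel: press the large round key, then the square key, then the long bar key, one at a time, each fully down and let all the way up before the next. Do not press the small round key, and leave all keys up at the end.

Things in the scene. Friction and masses are not known exactly. Their poses are not given: they have to be found in the camera images.
- round_key_top (a point): The large round key, 36 mm diameter. Light grey plastic, thin dark steel collar. Springs straight down: travel 6 mm, starts to move at 1.5 N, fully down at 5 N, springs back up when released. Point: centre of its top face, 56 mm above the bench when up; z up, x and y along the panel's sides.
- square_key_top (a point): The square key, 30 x 30 mm. Light grey plastic, thin dark steel collar. Springs straight down: travel 6 mm, starts to move at 1.5 N, fully down at 5 N, springs back up when released. Point: centre of its top face, 56 mm above the bench when up; z up, x and y along the panel's sides.
- bar_key_top (a point): The long bar key, 56 mm (its x) by 20 mm. Light grey plastic, thin dark steel collar. Springs straight down: travel 6 mm, starts to move at 1.5 N, fully down at 5 N, springs back up when released. Point: centre of its top face, 56 mm above the bench when up; z up, x and y along the panel's sides.
- stop_key_top (a point): The small round key, 22 mm diameter, not to be pressed. Light grey plastic, thin dark steel collar. Springs straight down: travel 6 mm, starts to move at 1.5 N, fully down at 5 N, springs back up when released. Point: centre of its top face, 56 mm above the bench when up; z up, x and y along the panel's sides.
- panel: Black key panel, 200 (x) x 280 (y) x 40 mm high, blue rails at both ends, fixed to the bench and turned about the vertical. Origin: centre of its underside. Four keys stand up 16 mm from its top in two rows, centres 80 mm or more apart, in places that vary; a vial and a small jar, 32 mm tall, stand on two other places.

How it is judged (in metres and radians):
On the way, in this order (a step that is already met when the one before it is completed fails the run):
1. the large round key is pressed fully down, the other keys up (distance of round_key_top from where it was at the start of the episode above 0.0042 m and distance of each of square_key_top, bar_key_top from where it was at the start of the episode below 0.002 m), for 0.05 s.
2. the large round key is up again (distance of each of round_key_top, square_key_top, bar_key_top from where it was at the start of the episode below 0.002 m), for 0.05 s.
3. the square key is pressed fully down, the other keys up (distance of square_key_top from where it was at the start of the episode above 0.0042 m and distance of each of round_key_top, bar_key_top from where it was at the start of the episode below 0.002 m), for 0.05 s.
4. the square key is up again (all of step 2), for 0.05 s.
5. the long bar key is pressed fully down, the other keys up (distance of bar_key_top from where it was at the start of the episode above 0.0042 m and distance of each of round_key_top, square_key_top from where it was at the start of the episode below 0.002 m), for 0.05 s.
At the end, for the whole second after the job is handed in: All four keys are up again (each within 2 mm of its starting height). A press counts as fully down beyond 4.2 mm of the 6 mm travel (all of step 4 and distance of stop_key_top from where it was at the start of the episode below 0.002 m); the robot touches nothing.
It fails at once if the small round key is pressed (more than 3 mm) (distance of stop_key_top from where it was at the start of the episode above 0.003 m).
It fails at once if two keys are down at once (each more than 3 mm) (distance of each of round_key_top, square_key_top from where it was at the start of the episode above 0.003 m or distance of each of round_key_top, bar_key_top from where it was at the start of the episode above 0.003 m or distance of each of square_key_top, bar_key_top from where it was at the start of the episode above 0.003 m).
It also fails if it takes over 37 s, if anything falls off the work surface, if the arm or the gripper's body presses on something with over 40 N, if the wrist force passes 120 N, or if a joint passes its speed limit or range.

## Robot

A 6-joint arm with a two-finger parallel gripper is mounted at the origin on the work surface. World frame = base frame: x ahead of the robot, y to its left, z up, the work surface at z = 0. Lengths are in mm, angles in rad, forces in N, time in s.
With the tool pointing down it reaches from about 350 to 775 mm from the base axis. Payload 7.3 kg.
Tool frame: the origin (TCP) lies at the very end of the fingers, on their centre line; the grasp point (between the pads) lies 19 mm behind it; x points along the fingers, y is the direction in which the jaws open and shut, and the axes are right-handed (so a half turn about x gives the same grasp; the last joint's range is limited). The gripper opens to 92 mm and grips with 3 to 60 N. Pads are 19 mm wide; open, the fingers measure 130 mm over their backs; the gripper's body (75 mm by 190 mm) begins 47 mm behind the grasp point.
Start: joints at [-0.146, 0.342, 1.524, -0, 1.275, -0.146], TCP at [525.019, 0.019, 226.741] pointing down, gripper open.
Joint ranges: [-2.53, 2.53], [-0.77, 2.02], [0.04, 2.7], [-1, 4.14], [0.28, 2.66], [-3.11, 3.11]. Speed limits (rad/s): [2.57, 2.57, 3.14, 3.14, 3.14, 3.14].

## Interface

Orientations are given as [roll, pitch, yaw] about the fixed x, y, z axes, in that order (R = Rz(yaw) Ry(pitch) Rx(roll)).
In Python, from plant import bot gives the robot as it stands.
- The arm moves only by the tool step_arm, never from a script. Its argument "targets" is a list that holds one entry, the list of rows, each a list of 4 numbers: the shift along the tool's x, y, z in m, then the turn about the tool's x in degrees. A call has exactly 5 rows; each row is the pose to reach, as a shift and turn from the pose measured when the call began, along the tool's axes at that moment; what a row does not reach only later rows make up. A row lasts 1/12 s, in which the tool goes at most 41.7 mm and 7.16 degrees, less where a joint would pass 70% of its speed; a pose out of reach is approached as far as the arm can. A call with a gripper value outside its range is refused whole. "jaw" is the closure, from 0 (fully open) to 1 (shut), set as the call begins (left out, the last holds). The fingers move at their own pace and stop on an object; the grip force is fixed at half the most. Time passes only in rows, so rows that repeat a pose let the fingers close, or fill a call up. It gives the time, the measured TCP pose, the force and the opening at its end, in the units of the state.
- bot.get_obs(): the state, without advancing time (a new reading comes with each control period).
- bot.capture(name): name is "scene" or "side" or "wrist"; returns a dict with "color" (400x640x3 uint8, red, green, blue), "depth" (400x640 float32, mm along the optical axis (not along the pixel's ray), 0 where there is no reading), "fov_y" (degrees; the focal length in pixels is half the picture's height over the tangent of half this angle, whatever the lens; pixels are square), "cx", "cy" (the principal point, pixels), "rvec" (rotation vector, rad) and "tvec" (3), from world to camera coordinates, as OpenCV has them. Camera axes: x right, y down, z forward; pixel columns grow to the right and rows downward; lengths in mm; the calibration is good to about 2 mm. The wrist camera is an equidistant fisheye: a pixel r from the principal point sees the ray r / f radians off the axis. A picture is of the moment at which its call begins.
- bot.close_job(): hands the job in, once; it reports no verdict.
The state is a dict: "time": time; "joint_positions": joint angles; "dq": joint speeds; "tau": joint torques, N m; "tool_pos": TCP position; "tcp_rot": TCP orientation; "contact_force": force on the tool from outside, world axes, zero at the start; "moment": the same for the moment, N m; "grip_width": finger opening in mm.
Only numpy, scipy, OpenCV 4.12 (cv2) and the standard library are available. Lean on these libraries where they do the work, as an engineer would, in place of code of your own. Each camera call takes 0.05 s, during which the arm holds its last target. There are 200 camera calls.

## Working session

There is one attempt and no reset: what is moved stays moved. The work goes in short steps, Python scripts to look and compute and a tool call to move; the robot and the scene stay as the last step left them, time stands still between calls to the robot, and variables do not carry over. Pictures are saved under pics/ and viewed, about 8 in all and at most 12, crops included, and the job is handed in when it is done.

Besides the shell and the picture viewer there is one more tool, called as name(argument=value, ...), one argument or row to a line, values as JSON. step_arm: Moves the arm, as the interface text tells. Its arguments: {"type":"object","properties":{"targets":{"type":"array","items":{"type":"array","items":{"type":"array","items":{"type":"number"}}}},"jaw":{"type":"number"}},"required":["targets"]}

```bash
mkdir -p pics
cat > h.py <<'E'
import numpy as np, cv2
from plant import bot
def cap(n):
    c=bot.capture(n); np.savez(''+n+'.npz',**c); return c
def f(c): return 200/np.tan(np.radians(float(c['fov_y']))/2)
def ray(c,u,v,z):
    R=cv2.Rodrigues(np.array(c['rvec'],float).reshape(3,1))[0]; t=np.array(c['tvec'],float).ravel()
    d=R.T@np.array([(u-c['cx'])/f(c),(v-c['cy'])/f(c),1]); o=-R.T@t
    return o+d*(z-o[2])/d[2]
E
python3 - <<'E'
from h import *
for n in('scene','side'):
    c=cap(n); cv2.imwrite(f'pics/{n}0.png',c['color'][:,:,::-1]); print(n,f(c),c['rvec'],c['tvec'])
o=bot.get_obs();print(o['tool_pos'],o['tcp_rot'],o['grip_width'],o['time'])
E
```

```text
scene 422.91092468659684 [ 2.08800143  0.86577565 -0.44885271] [-393.0624263  -178.7146881   999.85416355]
side 506.41894946669703 [ 0.61447555 -2.68853409  1.11408761] [509.68340575 207.3995217  546.68765086]
[5.24641511e+02 9.40307287e-02 2.26124432e+02] [-1.70602465  1.56942169  3.00638008] 91.97689830935836 0.1
```

View pics/scene0.png

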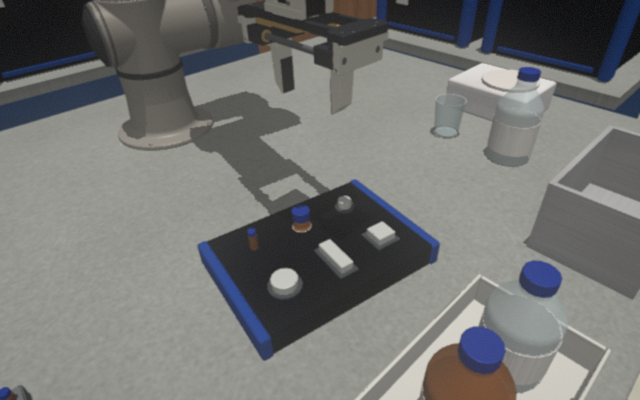

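View pics/side0.png

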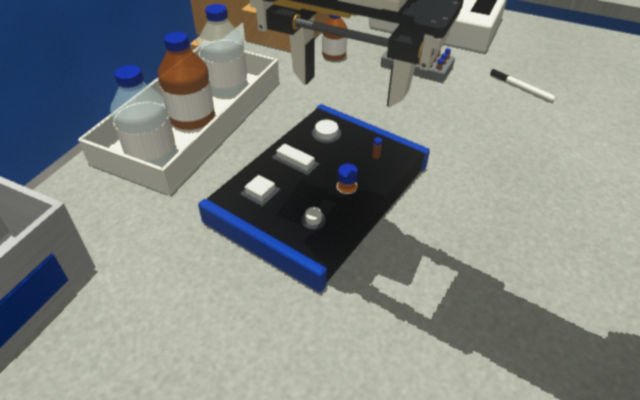

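The scene view shows the large round key near (284,280), the bar near (336,255), the square near (381,233) and the small round key near (344,203). In the side view they are near (326,129), (296,157), (260,188) and (313,216). I'll measure the top faces next.

Run:
```python
from h import *
S={'scene':dict(round=(284,280),bar=(336,255),square=(381,233),stop=(344,203)),'side':dict(round=(326,129),bar=(296,157),square=(260,188),stop=(313,214))}
crops=[]
for n in S:
    c=dict(np.load(n+'.npz')); g=cv2.cvtColor(c['color'],cv2.COLOR_RGB2GRAY)
    R=cv2.Rodrigues(c['rvec'])[0]
    for k,(u,v) in S[n].items():
        w=g[v-26:v+27,u-30:u+31]; peak=np.percentile(g[v-6:v+7,u-6:u+7],70)
        m=(w>0.82*peak).astype(np.uint8)
        N,l,st,ce=cv2.connectedComponentsWithStats(m)
        i=l[26,30] or 1+np.argmax(st[1:,4]); uu,vv=ce[i]+[u-30,v-26]
        ys,xs=np.nonzero(l==i); P=np.array([ray(c,x+u-30,y+v-26,56)[:2] for x,y in zip(xs,ys)])
        (cc,wh,a)=cv2.minAreaRect(P.astype(np.float32))
        d=c['depth'][v-26+ys,u-30+xs]; d=np.median(d[d>0])
        X=R.T@(np.array([(uu-c['cx'])/f(c),(vv-c['cy'])/f(c),1])*d-c['tvec'].ravel())
        print(n,k,peak,st[i,4],np.round([uu,vv],1),'ray',ray(c,uu,vv,56).round(1),'rect',np.round(cc,1),np.round(wh,1),round(a,1),'depthpt',X.round(1))
    u0,v0=(190,170) if n=='scene' else (195,90)
    crops.append(cv2.resize(c['color'][v0:v0+190,u0:u0+250,::-1],None,fx=1.6*2*.5*1.0,fy=1.6,interpolation=cv2.INTER_CUBIC))
    b=c['color'].astype(int); m=((b[...,2]>b[...,0]+60)).astype(np.uint8)
cv2.imwrite('pics/crop.png',np.hstack(crops))
```

```text
scene round 196.0 419 [283.6 278.4] ray [ 613.8 -137.8   56. ] rect [ 613.9 -137.5] [33.3 32.3] 44.6 depthpt [ 613.7 -137.7   55.8]
scene bar 196.0 381 [335.8 253.4] ray [629.1 -59.3  56. ] rect [627.9 -59. ] [18.5 53.9] 80.6 depthpt [629.1 -59.3  55.9]
scene square 197.0 256 [380.9 230.3] ray [641.8  19.6  56. ] rect [641.6  19.9] [28.1 27.9] 80.1 depthpt [641.8  19.5  56. ]
scene stop 116.6 154 [344.2 202.2] ray [557.5  30.6  56. ] rect [556.7  31. ] [18.9 36.3] 43.6 depthpt [554.9  33.3  53.1]
side round 234.0 234 [326.3 126.6] ray [ 610.6 -135.9   56. ] rect [ 610.5 -136.5] [32.4 32.8] 25.9 depthpt [ 610.6 -135.9   56. ]
side bar 233.0 306 [295.1 154.1] ray [624. -57.  56.] rect [624.4 -57.3] [18.6 54. ] 80.1 depthpt [624.2 -57.5  55.6]
side square 234.0 296 [259.2 185.1] ray [638.1  22.   56. ] rect [638.3  21.4] [28.5 27.9] 81.8 depthpt [638.2  21.9  55.9]
side stop 140.6 189 [313.  215.3] ray [548.1  40.5  56. ] rect [548.5  39.8] [18.  27.9] 25.8 depthpt [548.5  39.7  55.1]
```

View pics/crop.png

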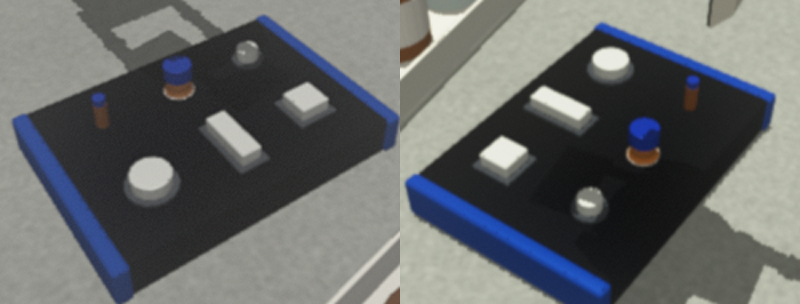

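The two views agree to within about 4 mm, with heights near 56 and the right sizes. I'll use their averages: round (612.2, -136.8), bar (626.5, -58.2), square (640, 20.7). Next I close the jaw, and work out the tool-frame shifts.

step_arm(
  targets=[
    [[0,0,0,0],[0,0,0,0],[0,0,0,0],[0,0,0,0],[0,0,0,0]],
  ],
  jaw=1,
)

```text
time: 0.52
tool_pos: [524.6, 0.1, 226.1]
tcp_rot: [-1.69, 1.569, 3.023]
contact_force: [0.0, -0.7, -0.3]
grip_width: 62.9
```

```bash
cat >> h.py <<'E'
from scipy.spatial.transform import Rotation as Ro
K=dict(round=(612.2,-136.8),square=(640,20.7),bar=(626.5,-58.2))
def go(k,z):
    o=bot.get_obs(); R=Ro.from_euler('xyz',o['tcp_rot']).as_matrix(); p=np.array(o['tool_pos'])
    print(k,z,'shift m',(R.T@(np.array([*K[k],z])-p)/1000).round(4),'pos',p.round(1),'F',np.round(o['contact_force'],1),'w',round(o['grip_width'],1),'t',round(o['time'],2))
E
python3 -c "
from h import *
print(Ro.from_euler('xyz',bot.get_obs()['tcp_rot']).as_matrix().round(3))
go('round',90)"
```

```text
[[-0.001  1.     0.   ]
 [ 0.     0.    -1.   ]
 [-1.    -0.001 -0.   ]]
round 90 shift m [0.1359 0.0878 0.1369] pos [5.246e+02 1.000e-01 2.261e+02] F [ 0.  -0.7 -0.3] w 62.9 t 0.52
```

step_arm(
  targets=[
    [[0.02,0.018,0.028,0],[0.04,0.036,0.056,0],[0.06,0.054,0.084,0],[0.08,0.072,0.112,0],[0.1,0.088,0.137,0]],
  ],
)

```text
time: 0.93
tool_pos: [613.4, -138.7, 125.0]
tcp_rot: [-1.411, 1.57, -2.982]
contact_force: [0.5, 0.8, 0.2]
grip_width: 29.6
```

step_arm(
  targets=[
    [[0.01,0,0,0],[0.02,0,0,0],[0.03,0,0,0],[0.035,0,0,0],[0.035,0,0,0]],
  ],
)

```text
time: 1.35
tool_pos: [612.5, -137.3, 89.3]
tcp_rot: [-1.816, 1.568, 2.897]
contact_force: [-1.2, -0.6, -0.7]
grip_width: 0.6
```

```bash
python3 -c "
from h import *
go('round',62)
a=[cap(n)['color'][:,:,::-1] for n in('scene','side')]
cv2.imwrite('pics/p1.png',np.hstack([a[0][100:360,120:460],a[1][20:280,180:520]]))"
```

```text
round 62 shift m [ 0.0273 -0.0003 -0.0005] pos [ 612.5 -137.3   89.3] F [-1.2 -0.6 -0.7] w 0.6 t 1.35
```

View pics/p1.png

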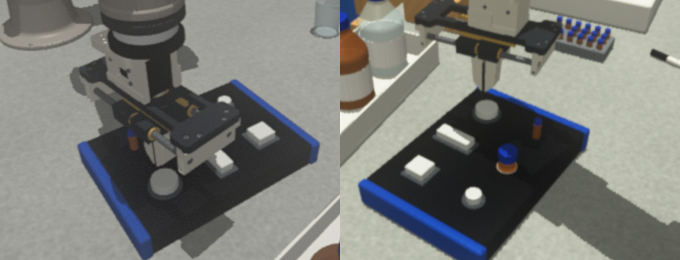

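The shut fingers hang over the large round key in both views (scene crop about (160,180), side crop about (486,100)). I'll descend to press it.

step_arm(
  targets=[
    [[0.01,0,0,0],[0.02,0,0,0],[0.027,0,0,0],[0.029,0,0,0],[0.029,0,0,0]],
  ],
)

```text
time: 1.87
tool_pos: [612.9, -137.6, 60.7]
tcp_rot: [-1.739, 1.569, 2.974]
contact_force: [-0.9, 0.1, 0.3]
grip_width: 0.1
```

step_arm(
  targets=[
    [[0.002,0,0,0],[0.004,0,0,0],[0.006,0,0,0],[0.007,0,0,0],[0.007,0,0,0]],
  ],
)

```text
time: 2.28
tool_pos: [613.0, -137.7, 53.9]
tcp_rot: [-1.644, 1.569, 3.069]
contact_force: [-0.8, -0.5, 1.9]
grip_width: 0.5
```

step_arm(
  targets=[
    [[0.002,0,0,0],[0.004,0,0,0],[0.004,0,0,0],[0.004,0,0,0],[0.004,0,0,0]],
  ],
)

```text
time: 2.7
tool_pos: [613.1, -137.7, 50.3]
tcp_rot: [-1.497, 1.57, -3.066]
contact_force: [-1.9, 1.4, 4.7]
grip_width: 0.3
```

step_arm(
  targets=[
    [[0.001,0,0,0],[0.001,0,0,0],[0.001,0,0,0],[0.001,0,0,0],[0.001,0,0,0]],
  ],
)

```text
time: 3.12
tool_pos: [613.2, -137.7, 50.2]
tcp_rot: [-1.014, 1.57, -2.584]
contact_force: [-3.6, 1.3, 8.7]
grip_width: 0.2
```

step_arm(
  targets=[
    [[-0.01,0,0,0],[-0.02,0,0,0],[-0.03,0,0,0],[-0.04,0,0,0],[-0.04,0,0,0]],
  ],
)

```text
time: 3.53
tool_pos: [614.5, -138.2, 93.0]
tcp_rot: [1.121, 1.567, -0.449]
contact_force: [-0.9, -1.0, 0.2]
grip_width: 0.6
```

```bash
python3 -c "
from h import *
go('square',90)"
```

```text
square 90 shift m [ 0.0029  0.0257 -0.1588] pos [ 614.5 -138.2   93. ] F [-0.9 -1.   0.2] w 0.6 t 3.53
```

The force rose to 8.7 N at the hard stop (z 50.2), so the round key was fully down, and it has been released. Next is the square key.

step_arm(
  targets=[
    [[0,0.005,-0.032,0],[0,0.01,-0.064,0],[0,0.015,-0.096,0],[0,0.02,-0.128,0],[0,0.0255,-0.159,0]],
  ],
)

```text
time: 3.95
tool_pos: [639.7, 22.4, 92.7]
tcp_rot: [1.096, 1.567, -0.474]
contact_force: [0.8, 0.8, 0.4]
grip_width: -0.0
```

step_arm(
  targets=[
    [[0,0,0,0],[0,0,0,0],[0,0,0,0],[0,0,0,0],[0,0,0,0]],
  ],
)

```text
time: 4.37
tool_pos: [639.6, 20.9, 92.7]
tcp_rot: [1.02, 1.567, -0.552]
contact_force: [0.1, -0.3, -0.1]
grip_width: 0.5
```

```bash
python3 -c "
from h import *
go('square',61)
a=[cap(n)['color'][:,:,::-1] for n in('scene','side')]
cv2.imwrite('pics/p2.png',np.hstack([a[0][100:360,120:460],a[1][20:280,180:520]]))"
```

```text
square 61 shift m [0.0317 0.0003 0.0002] pos [639.6  20.9  92.7] F [ 0.1 -0.3 -0.1] w 0.5 t 4.37
```

View pics/p2.png

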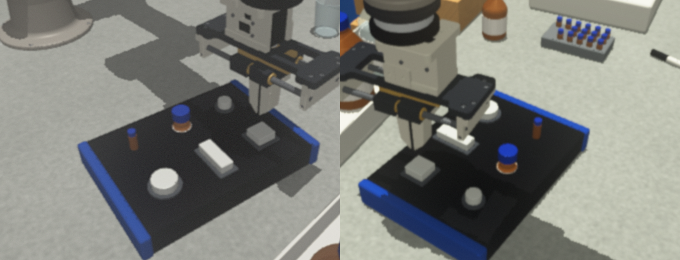

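The fingers are over the square key in both views (scene crop about (262,132), side crop about (420,165)), and all keys are up.

step_arm(
  targets=[
    [[0.01,0,0,0],[0.02,0,0,0],[0.028,0,0,0],[0.032,0,0,0],[0.032,0,0,0]],
  ],
)

```text
time: 4.88
tool_pos: [638.7, 21.1, 58.8]
tcp_rot: [-0.055, 1.569, -1.627]
contact_force: [-0.7, -0.4, 0.0]
grip_width: 0.5
```

step_arm(
  targets=[
    [[0.003,0,0,0],[0.006,0,0,0],[0.009,0,0,0],[0.01,0,0,0],[0.01,0,0,0]],
  ],
)

```text
time: 5.3
tool_pos: [639.1, 21.1, 50.2]
tcp_rot: [0.72, 1.569, -0.851]
contact_force: [-1.8, -0.3, 8.5]
grip_width: 0.6
```

step_arm(
  targets=[
    [[0.0015,0,0,0],[0.0015,0,0,0],[0.0015,0,0,0],[0.0015,0,0,0],[0.0015,0,0,0]],
  ],
)

```text
time: 5.72
tool_pos: [639.1, 21.2, 50.2]
tcp_rot: [0.858, 1.568, -0.713]
contact_force: [-4.4, -0.5, 9.0]
grip_width: 0.2
```

The square key is on its stop.

step_arm(
  targets=[
    [[-0.01,0,0,0],[-0.02,0,0,0],[-0.03,0,0,0],[-0.04,0,0,0],[-0.04,0,0,0]],
  ],
)

```text
time: 6.13
tool_pos: [640.5, 21.2, 93.1]
tcp_rot: [1.243, 1.564, -0.329]
contact_force: [0.5, 0.1, 0.5]
grip_width: 0.2
```

```bash
python3 -c "
from h import *
go('bar',61)"
```

```text
bar 61 shift m [ 0.0322 -0.0142  0.0793] pos [640.5  21.2  93.1] F [0.5 0.1 0.5] w 0.2 t 6.13
```

step_arm(
  targets=[
    [[0,-0.004,0.025,0],[0,-0.008,0.05,0],[0,-0.014,0.079,0],[0,-0.014,0.079,0],[0,-0.014,0.079,0]],
  ],
)

```text
time: 6.55
tool_pos: [626.1, -59.2, 93.0]
tcp_rot: [1.251, 1.564, -0.323]
contact_force: [0.3, 0.8, -0.2]
grip_width: 0.5
```

```bash
python3 -c "
from h import *
go('bar',59)
a=[cap(n)['color'][:,:,::-1] for n in('scene','side')]
cv2.imwrite('pics/p3.png',np.hstack([a[0][100:360,120:460],a[1][20:280,180:520]]))"
```

```text
bar 59 shift m [ 0.034   0.0002 -0.001 ] pos [626.1 -59.2  93. ] F [ 0.3  0.8 -0.2] w 0.5 t 6.55
```

View pics/p3.png

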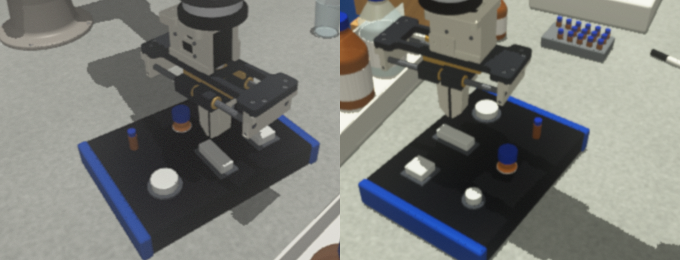

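The fingers are over the bar key in both views (scene crop about (215,155), side crop about (456,137)), and the other keys are up.

step_arm(
  targets=[
    [[0.01,0,-0.001,0],[0.02,0,-0.001,0],[0.028,0,-0.001,0],[0.033,0,-0.001,0],[0.033,0,-0.001,0]],
  ],
)

```text
time: 7.07
tool_pos: [625.6, -55.7, 57.9]
tcp_rot: [1.238, 1.568, -0.333]
contact_force: [0.2, 0.1, -0.2]
grip_width: 0.4
```

step_arm(
  targets=[
    [[0.003,0,0,0],[0.006,0,0,0],[0.009,0,0,0],[0.01,0,0,0],[0.01,0,0,0]],
  ],
)

```text
time: 7.48
tool_pos: [626.2, -55.7, 50.1]
tcp_rot: [1.317, 1.566, -0.254]
contact_force: [-4.9, 1.1, 12.2]
grip_width: 0.4
```

step_arm(
  targets=[
    [[0.0015,0,0,0],[0.0015,0,0,0],[0.0015,0,0,0],[0.0015,0,0,0],[0.0015,0,0,0]],
  ],
)

```text
time: 7.9
tool_pos: [626.2, -55.7, 50.2]
tcp_rot: [1.318, 1.565, -0.253]
contact_force: [-4.2, -0.5, 11.1]
grip_width: 0.4
```

The bar key is on its stop. Now I lift clear and check.

step_arm(
  targets=[
    [[-0.015,0,0,0],[-0.04,0,0,0],[-0.07,0,0,0],[-0.1,0,0,0],[-0.12,0,0,0]],
  ],
)

```text
time: 8.32
tool_pos: [626.2, -55.6, 173.3]
tcp_rot: [1.336, 1.561, -0.235]
contact_force: [1.3, 0.0, 0.7]
grip_width: 0.4
```

step_arm(
  targets=[
    [[0,0,0,0],[0,0,0,0],[0,0,0,0],[0,0,0,0],[0,0,0,0]],
  ],
)

```text
time: 8.73
tool_pos: [625.4, -55.5, 171.4]
tcp_rot: [1.322, 1.565, -0.248]
contact_force: [0.4, -1.2, -0.6]
grip_width: 0.4
```

```bash
python3 -c "
from h import *
go('bar',59)
c=cap('side');R=cv2.Rodrigues(c['rvec'])[0]
for k,u,v in(('round',326,127),('bar',295,154),('square',259,185),('stop',313,212)):
    d=np.median(c['depth'][v-2:v+3,u-2:u+3]);print(k,(R.T@(np.array([(u-c['cx'])/f(c),(v-c['cy'])/f(c),1])*d-np.array(c['tvec']).ravel())).round(1))
cv2.imwrite('pics/p4.png',c['color'][:,:,::-1])"
```

```text
bar 59 shift m [0.1124 0.0004 0.0025] pos [625.4 -55.5 171.4] F [ 0.4 -1.2 -0.6] w 0.4 t 8.73
round [ 610.5 -134.6   56.2]
bar [624.4 -57.4  55.7]
square [638.5  21.9  56. ]
stop [550.9  34.8  55.5]
```

View pics/p4.png

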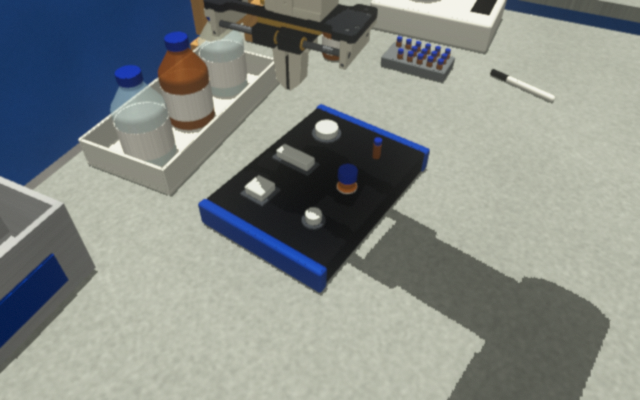

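The last side view shows all four keys up (tops at 55.5–56.2 mm), with the vial and jar standing and the gripper clear.

```bash
python3 -c "
from plant import bot
print(bot.close_job())"
```

```text
the job is handed in; nothing more can be done
None
```

I pressed the large round, square and long bar keys in that order with the shut fingertips. Each went down to its stop (z about 50.2 mm, 8.7–12 N) and was fully released before the next. I then lifted clear and handed the job in; the clock read about 8.7 s at the last reading, of the 37 s allowed.

- **Last checks:** All four key tops measured 55.5–56.2 mm high. The arm was about 115 mm above the keys with no contact force beyond noise. I never touched the small round key, and the vial and jar are still standing.
- **Disagreements:** The two cameras' key positions differed by up to about 5 mm, so I pressed at their averages, and each press met its key. At the start the views put the small round key about 14 mm apart, because its face was shaded, but I never went near it.
- **Verdict:** The hand-in reported none, as expected.

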